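# Sort the bench clutter into its three trays

## Robot

A 6-joint arm with a two-finger parallel gripper is mounted at the origin on a cart in front of the work surface, level with it; the furniture and walls round the work are solid. World frame = base frame: x ahead of the robot, y to its left, z up, the work surface at z = 0. Lengths are in m, angles in rad, forces in N, time in s.
With the tool pointing down it reaches from about 0.375 to 0.975 m from the base axis. Payload 3.8 kg.
Tool frame: the origin (TCP) lies at the very end of the fingers, on their centre line; the grasp point (between the pads) lies 19 mm behind it; z points along the fingers, y is the line along which they close (so a half turn about z gives the same grasp; the last joint's range is limited). The gripper opens to 85 mm and grips with 20 to 120 N. Pads are 22 mm wide; open, the fingers measure 114 mm over their backs; the gripper's body (76 mm by 85 mm) begins 54 mm behind the grasp point. The pads swing forward as they close: fully open they stand 13 mm farther back than shut.
Start: joints at [1.253, 0.264, 1.604, -0, 1.274, -0.037], TCP at [0.187, 0.649, 0.231] pointing down, gripper open.
Joint ranges: [-2.63, 2.63], [-0.94, 2.18], [0.31, 2.57], [-1.31, 4.45], [0, 2.66], [-2.55, 2.55]. Speed limits (rad/s): [2.57, 2.57, 3.14, 3.14, 3.14, 3.14].

## Interface

Orientations are given as a rotation vector (axis times angle).
In Python, from workcell import monitor, viewer, job gives the robot as it stands. The module is installed in compiled form; this text tells all that it offers.
- The arm moves only by the tool step_arm, never from a script. Its argument "series" is one flat list of numbers, 4 for each row, row after row: the shift along the tool's x, y, z in m, then the turn about the tool's z in rad. A call has 1 to 8 rows; each row is the pose to reach, as a shift and turn from the pose commanded when the call began, along the tool's axes at that moment; what a row does not reach only later rows make up. A row lasts 1/8 s, in which the tool goes at most 62.5 mm and 10.7 degrees, less where a joint would pass 70% of its speed; a pose out of reach is approached as far as the arm can. A call with a gripper value outside its range is refused whole. "gripper" is the opening, from 0 (shut) to 1 (fully open), set as the call begins (left out, the last holds). The fingers move at their own pace and stop on an object; "newtons" is the grip in N (left out, the last holds). Time passes only in rows, so rows that repeat a pose let the fingers close. It gives the time, the measured TCP pose, the force, the opening and the grip force at its end, in the units of the state.
- monitor.read_state(): the state, without advancing time (a new reading comes with each control period).
- viewer.read_camera(name): name is "scene" or "top" or "wrist"; returns a dict with "image" (400x640x3 uint8, red, green, blue), "intrinsics" (3x3 intrinsics, pixels), "T" (4x4, takes a point from camera to world coordinates); the wrist camera has in their place "hand_eye" (4x4, takes a point from camera to tool coordinates, whose origin is the TCP and whose axes are the flange's). Camera axes: x right, y up, looking along -z (the intrinsics and any distortion apply to the point x, -y, -z); pixel columns grow to the right and rows downward; lengths in m; the calibration is good to about 2 mm. The wrist camera is an equidistant fisheye: a pixel r from the principal point sees the ray r / f radians off the axis. A picture is of the moment at which its call begins: read the wrist's pose just before it. There is no depth.
- job.finish_job(): hands the job in; it is judged then, once.
Trained networks look in a picture, given as the dict that the camera call returned (one of the last four; its "shot" number tells which), for a name from the list of things; names that differ only in an ending like _2 or _b are one class to them, and where a whole thing is asked for, a point or a joint stands for the part that bears it (a point fixed in the world has none). Each returns a list of dicts, best first, with "score" (0 to 1); they miss things now and then, are a little off and sometimes report something else, mostly with a low value. They report only what shows in the picture. A call takes as long as a camera call. They do not tell look-alikes from the thing itself.
- viewer.boxes_of(picture, label): "extent" ([centre column, centre row, width, height] in pixels, round what is visible of it).
- viewer.spot_point(picture, label): "point" ([column, row] in pixels: a listed point, or the origin of a listed thing).
The state is a dict: "time": time; "q": joint angles; "joint_vel": joint speeds; "joint_torque": joint torques, N m; "tool_pos": TCP position; "tcp_rot": TCP orientation; "wrist_force": force on the tool from outside, world axes, zero at the start; "torque": the same for the moment, N m; "width": opening from 0.0 (shut) to 1.0 (fully open); "grip_force": force on a finger pad.
Only numpy, scipy, OpenCV 4.12 (cv2) and the standard library are available. Lean on these libraries where they do the work, as an engineer would, in place of code of your own. Each camera call takes 0.05 s, during which the arm holds its last target. There are 200 camera calls.

## Task

Sort the loose things along the front of the worktop into the trays behind them: lay the marker and the pen flat in the shallow steel tray, stand the brown dropper bottle and the slim capped vial upright in the grey caddy, one in each of its two compartments, and lay the small white puck flat in the white card tray. Leave the little sealing-clay tray where it lies among them.

Things in the scene. Friction and masses are not known exactly. Their poses are not given: they have to be found in the camera images.
- marker: Plain black marker lying flat, 12 wide x 144 long x 11 mm high; loose, grasp across its width. Origin at the middle of its underside; its y axis runs along its length (roughly along world y at the start), z up. The left of the two places where it may start is in front of the tall blue analysers (solid beyond about x = 0.47 m for y above 0.22 m): come to it from the front, not over the trays.
- pen: Slim white pen with red ends lying flat, 11 x 145 x 9 mm high; loose, grasp across its width. Origin at the middle of its underside; its y axis runs along its length (roughly along world y at the start), z up. The left of the two places where it may start is in front of the tall blue analysers (solid beyond about x = 0.47 m for y above 0.22 m): come to it from the front, not over the trays.
- dropper: Small brown dropper bottle with a black cap, standing: body 34 mm across and 66 mm high, cap 18 mm across, 78 mm high in all; loose. Origin at the centre of its underside, z up along its axis.
- vial: Slim white capped vial, standing: barrel 18 mm across and 78 mm high, cap 19 mm across, 90 mm high in all; loose and easily tipped. Origin at the centre of its underside, z up along its axis.
- puck: Small white rounded sensor puck lying flat, 34 (its x) x 55 (its y) x 16 mm high; loose, grasp across its 34 mm side (its long side runs roughly along world y at the start). Origin at the centre of its underside, z up.
- steel_tray: Shallow rectangular stainless-steel tray, open on top, fixed to the worktop, 110 (its x) x 185 (its y) x 18 mm high outside (its rolled rim, 5 mm thick, rises to 20 mm); walls and floor 3 mm thick, so 104 x 179 mm inside. Origin at the centre of its underside. For the marker and the pen. Wall cupboards hang 0.59 m above the worktop beyond about x = 0.62 m, so keep hands and forearm low over all trays.
- caddy: Grey plastic caddy, open on top, fixed to the worktop, 90 (its x) x 150 (its y) x 35 mm high outside (rim to 36 mm), walls and floor 3 mm thick; a 3 mm wall across the middle of its length divides it into two compartments, each 84 x 70 mm inside, whose centres lie 37 mm to either side of the middle along its y axis. Origin at the centre of its underside. For the dropper bottle and the vial.
- card_tray: White folded-card tray, open on top, fixed to the worktop, 160 (its x) x 135 mm (its y); card and floor 2 mm thick; the end at its +x is 50 mm high, the two long sides 32 mm, the end at its -x about 17 mm. It stands with its +x end to the robot's left. Origin at the centre of its underside. For the puck.
- seal_tray: Bystander: low white capillary-sealing tray with a strip of beige clay, 40 x 90 x 10 mm high, loose, its 90 mm length (its y axis) roughly along world x, among the things to sort. Origin at the centre of its underside. It must stay where it is.
There are look-alikes about, which are no part of the job. Of the things that look like the puck, take the one that is nearest to the robot's base at the start.

How it is judged:
By the outcome, as a careful person would: the job done as asked, in the order asked, and still so for the second after the job is handed in, with the robot touching nothing.
It also fails if it takes over 128 s, if anything falls off the work surface, if the arm or the gripper's body presses on something with over 40 N, if the wrist force passes 120 N, or if a joint passes its speed limit or range.

## Working session

There is one attempt and no reset: what is moved stays moved. The work goes in short steps, Python scripts to look and compute and a tool call to move; the robot and the scene stay as the last step left them, time stands still between calls to the robot, and variables do not carry over. Pictures are saved under pics/ and viewed, at most 14 in all, crops included, and the job is handed in when it is done.

Besides the shell and the picture viewer there is one more tool, called after "Emit:" as name(argument=value, ...), one argument or row to a line, values as JSON. step_arm: Moves the arm, as the interface text tells. Its arguments: {"type":"object","properties":{"series":{"type":"array"},"gripper":{"type":"number"},"newtons":{"type":"number"}},"required":["series"]}

```bash
mkdir -p pics
cat > h.py <<'E'
import numpy as np, cv2
from scipy.spatial.transform import Rotation as R
from workcell import monitor, viewer, job
def ray(p,uv):
    K=np.array(p["intrinsics"]);d=np.array([(uv[0]-K[0,2])/K[0,0],-(uv[1]-K[1,2])/K[1,1],-1]);T=np.array(p["T"])
    return T[:3,3],T[:3,:3]@d
def onz(p,uv,z):
    o,d=ray(p,uv);return o+d*(z-o[2])/d[2]
def wpose():
    s=monitor.read_state();T=np.eye(4);T[:3,:3]=R.from_rotvec(s["tcp_rot"]).as_matrix();T[:3,3]=s["tool_pos"];return T
def wshot():
    Tt=wpose();p=viewer.read_camera("wrist");return p,Tt@np.array(p["hand_eye"])
def wonz(p,Tc,uv,z):
    K=np.array(p["intrinsics"]);a=(uv[0]-K[0,2])/K[0,0];b=(uv[1]-K[1,2])/K[1,1];t=np.hypot(a,b)
    s=np.sin(t)/t if t>1e-9 else 1
    d=Tc[:3,:3]@np.array([a*s,-b*s,-np.cos(t)]);o=Tc[:3,3];return o+d*(z-o[2])/d[2]
def save(n,im): cv2.imwrite("pics/"+n+".png",im[...,::-1])
E
python3 - <<'E'
from h import *
np.set_printoptions(precision=3,suppress=True)
s=monitor.read_state();print({k:np.round(v,3) for k,v in s.items()})
for c in ["scene","top"]:
    p=viewer.read_camera(c);save(c,p["image"]);print(c,p.keys(),p["intrinsics"],p["T"])
    for l,z in [("marker",0),("pen",0),("dropper",0),("vial",0),("puck",0),("steel_tray",0),("caddy",0),("card_tray",0),("seal_tray",0)]:
        for d in viewer.spot_point(p,l)[:4]: print(l,np.round(d["point"]),round(d["score"],2),onz(p,d["point"],z)[:2])
        for d in viewer.boxes_of(p,l)[:3]: print("   box",np.round(d["extent"]),round(d["score"],2))
E
```

```text
{'time': np.float64(0.0), 'q': array([ 1.253,  0.265,  1.605,  0.   ,  1.274, -0.037]), 'joint_vel': array([-0.   , -0.001,  0.001, -0.   ,  0.002,  0.001]), 'joint_torque': array([  0.   , -51.511, -36.732,   0.   ,   0.012,  -0.   ]), 'tool_pos': array([0.187, 0.648, 0.23 ]), 'tcp_rot': array([-0.44 , -3.11 ,  0.004]), 'wrist_force': array([ 1.048,  0.124, -0.339]), 'torque': array([-0.001,  0.049, -0.042]), 'grip_force': np.float64(0.0), 'width': np.float64(1.001)}
scene dict_keys(['image', 'intrinsics', 'T', 'shot']) [[432.165   0.    318.   ]
 [  0.    432.165 203.152]
 [  0.      0.      1.   ]] [[ 0.72   0.473 -0.507 -0.152]
 [-0.694  0.483 -0.534 -0.608]
 [-0.008  0.737  0.676  0.861]
 [ 0.     0.     0.     1.   ]]
marker [247. 191.] 0.63 [0.378 0.266]
   box [247. 193.  15.  11.] 0.54
pen [363. 263.] 0.6 [ 0.419 -0.17 ]
   box [366. 267.  37.  31.] 0.76
dropper [280. 204.] 0.48 [0.413 0.15 ]
   box [278. 195.  10.  26.] 0.51
vial [305. 218.] 0.69 [0.424 0.055]
   box [304. 208.  10.  26.] 0.46
puck [324. 234.] 0.66 [ 0.42  -0.029]
puck [224. 167.] 0.61 [0.398 0.412]
   box 
[... 795 characters left out ...]
 0.268]
   box [229. 248.  51.   9.] 0.65
pen [398. 236.] 0.72 [ 0.406 -0.175]
pen [226. 248.] 0.61 [0.369 0.271]
   box [402. 233.  46.  -0.] 0.55
dropper [270. 232.] 0.55 [0.413 0.159]
   box [270. 235.  19.  13.] 0.46
vial [313. 227.] 0.56 [0.426 0.047]
puck [343. 227.] 0.76 [ 0.428 -0.03 ]
puck [175. 239.] 0.69 [0.388 0.403]
   box [174. 237.  17.  22.] 0.87
   box [344. 229.  26.  14.] 0.54
   box [445. 183.  72.  42.] 0.77
caddy [365. 181.] 0.55 [ 0.55  -0.087]
   box [368. 178.  60.  40.] 0.95
   box [455. 241.  19.  34.] 0.66
card_tray [291. 174.] 0.93 [0.564 0.109]
seal_tray [452. 244.] 0.88 [ 0.388 -0.319]
seal_tray [342. 228.] 0.59 [ 0.424 -0.029]
   box [455. 245.  20.  32.] 0.84
```

View pics/scene.png

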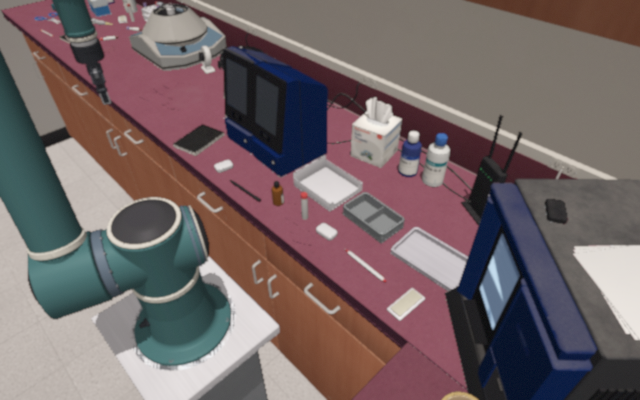

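Run:
```python
import cv2
a=cv2.imread("pics/top.png")[140:290,120:520]
cv2.imwrite("pics/topc.png",cv2.resize(a,None,fx=2,fy=2,interpolation=cv2.INTER_CUBIC))
```

```text
(no output)
```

View pics/topc.png

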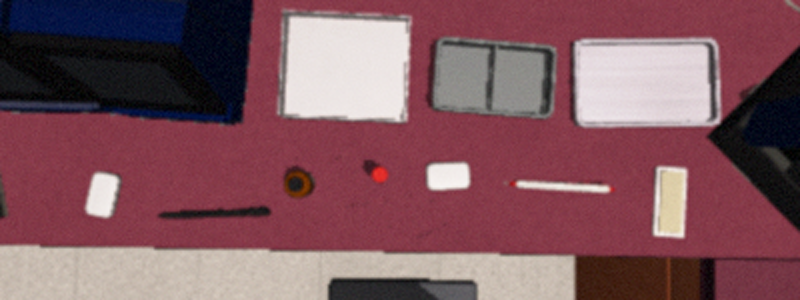

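The top crop shows two puck look-alikes, at full-picture pixels (344,228) → world (0.43,-0.03) and (171,237) → world (0.39,0.40). The first is nearer the base and its long side runs along y, so that's the one I'll take. The marker is at (227,247), the dropper at (269,232), the vial at (310,227), the pen at (400,233) and the seal tray at (455,240).

```bash
cat >> h.py <<'E'
np.set_printoptions(precision=4,suppress=True)
def goto(x,y,z,th):
    "shift in tool axes and turn so that the tool's y axis has world angle th (mod pi)"
    T=wpose();s=T[:3,:3].T@(np.array([x,y,z])-T[:3,3]);cur=np.arctan2(T[1,1],T[0,1])
    d=(cur-th+np.pi/2)%np.pi-np.pi/2
    print("pos",T[:3,3],"ang",round(cur,3),"-> shift",s,"turn",round(d,3))
E
python3 -c "
from h import *
goto(.36,.27,.2,0)
p,T=wshot();print(p['hand_eye'],p['intrinsics'])"
```

```text
pos [0.1871 0.6485 0.2313] ang 1.29 -> shift [-0.2711 -0.3158  0.0313] turn 1.29
[[ 0.0003  0.946   0.3242  0.0842]
 [ 1.     -0.0002 -0.0001  0.0004]
 [ 0.      0.3242 -0.946  -0.1429]
 [ 0.      0.      0.      1.    ]] [[309.7069   0.     320.2194]
 [  0.     309.7069 199.1561]
 [  0.       0.       1.    ]]
```

Emit:
step_arm(
  series=[-0.035,-0.04,0.0,0.18,-0.07,-0.08,0.0,0.36,-0.105,-0.12,0.0,0.54,-0.14,-0.16,0.01,0.72,-0.175,-0.2,0.015,0.9,-0.21,-0.24,0.02,1.08,-0.245,-0.28,0.02,1.26,-0.271,-0.316,0.02,1.29],
  gripper=1,
)

```text
time: 2.95
tool_pos: [0.3606, 0.2681, 0.2115]
tcp_rot: [2.224, 2.218, 0.001]
wrist_force: [0.7, 0.4, 0.3]
width: 0.999
grip_force: 0.0
```

```bash
cat >> h.py <<'E'
def look(n,labels,z0=0):
    p,T=wshot();
    if n: save(n,p["image"])
    for l in labels:
        for d in viewer.spot_point(p,l)[:3]: print(l,np.round(d["point"]),round(d["score"],2),wonz(p,T,d["point"],z0)[:2])
        for d in viewer.boxes_of(p,l)[:3]: print("   box",np.round(d["extent"]),round(d["score"],2))
    return p,T
E
python3 -c "
from h import *
goto(.37,.27,.1,0)
look('w1',['marker','dropper'])"
```

```text
pos [0.3606 0.2681 0.2115] ang -0.003 -> shift [0.0019 0.0093 0.1115] turn -0.003
marker [336. 166.] 0.82 [0.3784 0.2715]
   box [331. 166.  11. 123.] 0.79
dropper [358. 250.] 0.74 [0.4098 0.1608]
   box [364. 266.  34.  52.] 0.71
```

View pics/w1.png

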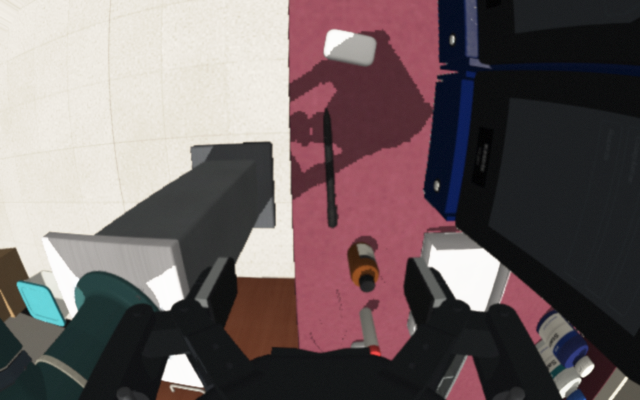

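The wrist view shows the marker from about (327,110) to (333,225), the dropper near (364,266) and the look-alike puck at (350,47).

```bash
python3 -c "
from h import *
p,T=wshot()
a,b=[wonz(p,T,u,.006)[:2] for u in [(327,110),(333,225)]]
th=np.arctan2(*(a-b)[::-1]);m=(a+b)/2;print(a,b,m,np.linalg.norm(a-b),th-np.pi/2)
goto(*m,.004,th-np.pi/2)
for l in ['card_tray','puck','dropper','vial']: 
  for d in viewer.spot_point(p,l)[:2]: print(l,d['point'],wonz(p,T,d['point'],0),d['score'])
"
```

```text
[0.3671 0.3399] [0.3753 0.2017] [0.3712 0.2708] 0.13842369753874106 0.058657902074040535
pos [0.3598 0.2706 0.2115] ang 0.001 -> shift [-0.      0.0114  0.2075] turn -0.058
card_tray [357.7, 354.2] [ 0.4208 -0.0349  0.    ] 0.74
card_tray [460.7, 284.5] [0.5694 0.0983 0.    ] 0.61
puck [351.4, 50.8] [0.3945 0.4083 0.    ] 0.93
puck [359.3, 352.2] [ 0.4231 -0.0301  0.    ] 0.49
dropper [361.1, 254.6] [0.4132 0.1563 0.    ] 0.65
vial [362.8, 313.5] [0.4222 0.0553 0.    ] 0.66
```

Emit:
step_arm(
  series=[0,0.012,0.06,-0.06,0,0.012,0.12,-0.06,0,0.012,0.17,-0.06,0,0.012,0.195,-0.06,0,0.012,0.207,-0.06,0,0.012,0.207,-0.06],
  gripper=0.6,
)

```text
time: 4.2
tool_pos: [0.3715, 0.2701, 0.0039]
tcp_rot: [-2.153, -2.288, 0.002]
wrist_force: [-0.1, -0.9, 0.3]
width: 0.601
grip_force: 0.0
```

Emit:
step_arm(
  series=[0,0,0,0,0,0,0,0,0,0,0,0,0,0,0,0,0,0,0,0],
  gripper=0,
  newtons=30,
)

```text
time: 4.82
tool_pos: [0.373, 0.2706, 0.0057]
tcp_rot: [2.154, 2.287, 0.004]
wrist_force: [-1.1, -0.7, 6.3]
width: 0.11
grip_force: 30.8
```

Emit:
step_arm(
  series=[0,0,-0.04,0,0,0,-0.08,0,0,0,-0.08,0],
)

```text
time: 5.2
tool_pos: [0.3748, 0.2716, 0.0881]
tcp_rot: [2.153, 2.285, 0.013]
wrist_force: [0.2, 0.2, -0.2]
width: 0.111
grip_force: 30.1
```

```bash
python3 -c "
from h import *
p,T=look('w2',['marker','steel_tray'])
goto(.55,-.29,.1,0)
"
```

```text
marker [324. 259.] 0.65 [0.3806 0.223 ]
   box [321. 238.  19. 232.] 0.84
pos [0.3707 0.269  0.0828] ang 0.06 -> shift [-0.5688  0.1454 -0.0167] turn 0.06
```

```bash
python3 -c "
from h import *
p=viewer.read_camera('top')
for n,z,c in [('steel',.02,[(574,40),(718,40),(720,126),(575,128)]),('caddy',.036,[(436,38),(555,46),(550,116),(431,110)])]:
    w=np.array([onz(p,(120+x/2,140+y/2),z)[:2] for x,y in c]);print(n,w.tolist(),w.mean(0));r=cv2.minAreaRect(w.astype(np.float32));print(r)
goto(.55,-.20,.17,0)
"
```

```text
steel [[0.6048831443504324, -0.19261949656522132], [0.6094167008565486, -0.3822195149219794], [0.4967225355536292, -0.3840097966106391], [0.49023382506952606, -0.19445746002871442]] [ 0.5503 -0.2883]
((0.5498253107070923, -0.2883385121822357), (0.11466046422719955, 0.19055740535259247), 1.3697572946548462)
caddy [[0.60018977655253, -0.011773040942689307], [0.5935314007726212, -0.16405715212363212], [0.5037722020059071, -0.15823797960962557], [0.508205947401773, -0.006933852426271314]] [ 0.5514 -0.0853]
((0.5508687496185303, -0.08549551665782928), (0.15324616432189941, 0.09210743755102158), 87.49642944335938)
pos [0.3707 0.269  0.0828] ang 0.06 -> shift [-0.4791  0.1506 -0.0869] turn 0.06
```

Emit:
step_arm(
  series=[0,0,-0.05,0,-0.04,0.01,-0.09,0,-0.1,0.025,-0.09,0,-0.16,0.04,-0.09,0,-0.22,0.055,-0.09,0.02,-0.28,0.07,-0.09,0.04,-0.34,0.09,-0.09,0.06,-0.39,0.11,-0.09,0.06],
)

```text
time: 6.5
tool_pos: [0.5048, -0.1151, 0.1731]
tcp_rot: [-2.222, -2.219, 0.001]
wrist_force: [0.7, 0.7, 0.1]
width: 0.111
grip_force: 30.1
```

Emit:
step_arm(
  series=[-0.04,0.02,0,0,-0.09,0.04,0,0,-0.1,0.04,0,0,-0.1,0.04,0,0],
)

```text
time: 7.0
tool_pos: [0.5441, -0.2129, 0.1728]
tcp_rot: [-2.221, -2.218, 0.001]
wrist_force: [0.3, 0.5, -0.3]
width: 0.109
grip_force: 30.1
```

```bash
python3 -c "
from h import *
p,T=look('w3',['marker','steel_tray','caddy','pen','vial'])
goto(.55,-.29,.1,0)
"
```

```text
marker [323. 257.] 0.87 [ 0.5466 -0.3076]
   box [323. 239.  21. 225.] 0.6
steel_tray [327. 242.] 0.66 [ 0.5507 -0.2885]
   box [327. 237. 118. 153.] 0.74
caddy [328.  55.] 0.91 [ 0.5513 -0.0858]
   box [329.  69. 115. 138.] 0.57
pen [203. 149.] 0.62 [ 0.4167 -0.179 ]
   box [203. 148.  18. 129.] 0.64
   box [326. 237. 123. 155.] 0.67
pos [ 0.5451 -0.2125  0.1745] ang 0.001 -> shift [-0.0775  0.0048  0.0745] turn 0.001
```

View pics/w3.png

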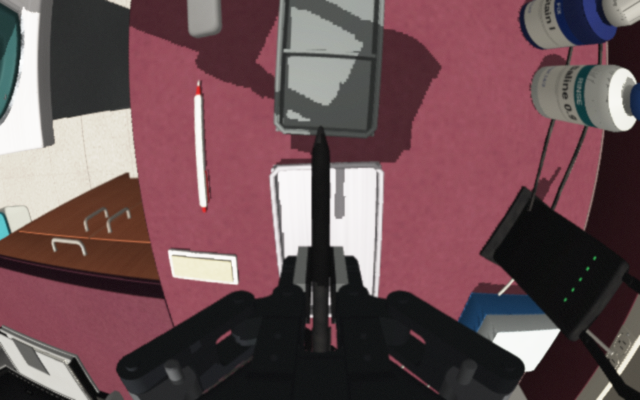

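Emit:
step_arm(
  series=[-0.04,0.014,0.03,-0.02,-0.075,0.026,0.07,-0.02,-0.075,0.026,0.11,-0.02,-0.075,0.026,0.14,-0.02,-0.075,0.026,0.157,-0.02,-0.075,0.026,0.163,-0.02,-0.075,0.026,0.163,-0.02],
)

```text
time: 8.43
tool_pos: [0.5716, -0.288, 0.012]
tcp_rot: [2.198, 2.243, 0.0]
wrist_force: [-0.3, -0.3, 0.0]
width: 0.115
grip_force: 30.1
```

Emit:
step_arm(
  series=[0,0,0,0,0,0,0,0,0,0,0,0],
  gripper=0.25,
)

```text
time: 8.8
tool_pos: [0.5715, -0.2881, 0.0121]
tcp_rot: [2.198, 2.243, 0.001]
wrist_force: [0.1, 1.0, 0.3]
width: 0.249
grip_force: 0.0
```

Emit:
step_arm(
  series=[0,0,-0.03,0,0,0,-0.08,0,0,0,-0.13,0,0,0,-0.16,0,0,0,-0.16,0],
)

```text
time: 9.43
tool_pos: [0.5734, -0.2891, 0.1756]
tcp_rot: [2.194, 2.238, 0.003]
wrist_force: [0.1, -0.2, -0.1]
width: 0.249
grip_force: 0.0
```

```bash
python3 -c "
from h import *
p,T=look('',['marker','pen'])
a,b=[wonz(p,T,u,.005)[:2] for u in [(198,83),(205,211)]];print(a,b)
p=viewer.read_camera('top');save('t2',p['image'][140:290,320:520])
a=onz(p,(120+512/2,140+184/2),.005)[:2];b=onz(p,(120+610/2,140+189/2),.005)[:2];print(a,b)
a,b=np.array([.4155,-.109]),np.array([.411,-.25])
goto(.41,-.175,.1,0)
"
```

```text
marker [321. 177.] 0.7 [ 0.5746 -0.2902]
   box [175.  79.  11. 127.] 0.67
[ 0.4452 -0.1879] [ 0.444  -0.3296]
[ 0.4164 -0.1161] [ 0.4123 -0.2448]
pos [ 0.5698 -0.2872  0.169 ] ang 0.02 -> shift [ 0.1153 -0.1573  0.0697] turn 0.02
```

Emit:
step_arm(
  series=[0.035,-0.048,0,0,0.07,-0.096,0,0,0.1,-0.14,0.03,0,0.109,-0.151,0.07,0,0.109,-0.151,0.11,0,0.109,-0.151,0.11,0],
  gripper=0.6,
)

```text
time: 10.48
tool_pos: [0.4139, -0.1799, 0.0576]
tcp_rot: [-2.193, -2.237, 0.004]
wrist_force: [-0.1, 0.6, 0.3]
width: 0.596
grip_force: 0.0
```

```bash
python3 -c "
from h import *
p,T=look('w4',['pen'])
goto(.417,-.181,.004,.02)
"
```

```text
pen [326. 220.] 0.74 [ 0.417  -0.1792]
   box [325. 212.  20. 187.] 0.65
pos [ 0.419  -0.1825  0.0623] ang 0.02 -> shift [ 0.0016 -0.002   0.0583] turn -0.0
```

View pics/w4.png

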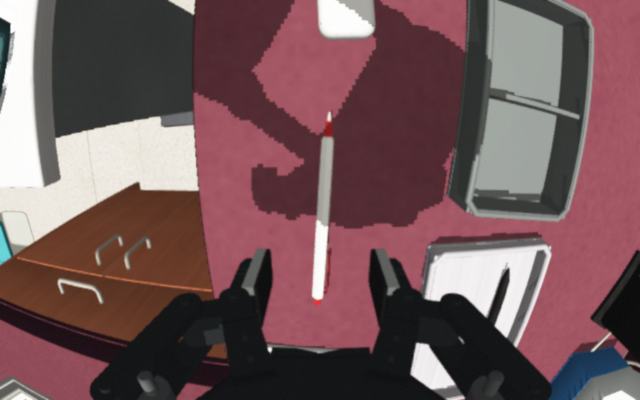

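The pen runs from (330,113) to (317,302), centred between the fingers. The marker lies flat in the steel tray at (503,290).

Emit:
step_arm(
  series=[0.001,-0.001,0.03,0.06,0.001,-0.001,0.05,0.06,0.001,-0.001,0.057,0.06,0.001,-0.001,0.057,0.06],
)

```text
time: 11.12
tool_pos: [0.4178, -0.1814, 0.0051]
tcp_rot: [2.265, 2.176, 0.001]
wrist_force: [0.4, 0.2, -0.0]
width: 0.603
grip_force: 0.0
```

Emit:
step_arm(
  series=[0,0,0,0,0,0,0,0,0,0,0,0,0,0,0,0,0,0,0,0],
  gripper=0,
)

```text
time: 11.75
tool_pos: [0.4176, -0.1813, 0.0051]
tcp_rot: [2.264, 2.176, 0.001]
wrist_force: [-0.6, 0.4, 6.6]
width: 0.089
grip_force: 29.5
```

Emit:
step_arm(
  series=[0,0,-0.03,0,0,0,-0.07,0,0,0,-0.11,0,0,0,-0.11,0],
)

```text
time: 12.25
tool_pos: [0.4197, -0.1823, 0.1179]
tcp_rot: [2.26, 2.171, 0.004]
wrist_force: [-0.1, -0.5, -0.0]
width: 0.086
grip_force: 29.0
```

```bash
python3 -c "
from h import *
goto(.528,-.288,.012,.02)
"
```

```text
pos [ 0.4197 -0.1823  0.1179] ang -0.04 -> shift [-0.101   0.1117  0.107 ] turn -0.06
```

Emit:
step_arm(
  series=[-0.034,0.037,0,-0.02,-0.067,0.075,0,-0.04,-0.101,0.112,0,-0.06,-0.101,0.112,0.04,-0.06,-0.101,0.112,0.08,-0.06,-0.101,0.112,0.1,-0.06,-0.101,0.112,0.107,-0.06,-0.101,0.112,0.107,-0.06],
)

```text
time: 13.25
tool_pos: [0.5244, -0.2859, 0.0081]
tcp_rot: [-2.198, -2.243, 0.0]
wrist_force: [-2.5, 1.5, 2.3]
width: 0.086
grip_force: 30.5
```

Emit:
step_arm(
  series=[0,0,0,0,0,0,0,0,0,0,0,0],
  gripper=0.22,
)

```text
time: 13.62
tool_pos: [0.5248, -0.2863, 0.0073]
tcp_rot: [2.199, 2.243, 0.0]
wrist_force: [0.4, 0.2, -0.1]
width: 0.225
grip_force: 0.0
```

Emit:
step_arm(
  series=[0,0,-0.03,0,0,0,-0.07,0,0,0,-0.12,0,0,0,-0.16,0,0,0,-0.16,0],
)

```text
time: 14.25
tool_pos: [0.5276, -0.288, 0.1722]
tcp_rot: [2.193, 2.237, 0.003]
wrist_force: [1.0, -0.2, 0.6]
width: 0.222
grip_force: 0.0
```

```bash
python3 -c "
from h import *
p,T=look('w5',['marker','pen'])
print(monitor.read_state()['time'])
goto(.414,.07,.17,0)
"
```

```text
marker [364. 179.] 0.62 [ 0.5749 -0.2892]
   box [364. 176.  16. 135.] 0.77
pen [317. 173.] 0.98 [ 0.5247 -0.2839]
   box [320. 173.  12. 131.] 0.55
14.5
pos [ 0.5235 -0.2856  0.165 ] ang 0.02 -> shift [ 0.3577 -0.1024 -0.0039] turn 0.02
```

View pics/w5.png

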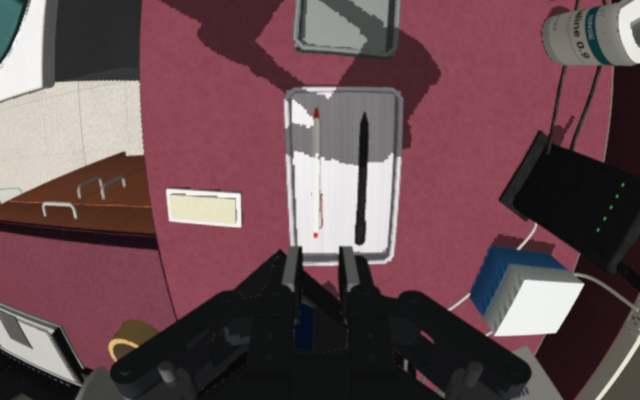

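Both sticks lie flat in the steel tray: the pen at (317,173) and the marker at (364,179). The seal tray at (204,208) hasn't moved. Next is the dropper.

Emit:
step_arm(
  series=[0.055,-0.013,0,0,0.11,-0.026,0,0,0.165,-0.039,0,0,0.22,-0.052,0,0,0.275,-0.065,0,0,0.33,-0.078,0,0,0.385,-0.09,0,0,0.44,-0.102,0,0],
  gripper=1,
)

```text
time: 15.5
tool_pos: [0.4124, 0.1529, 0.1659]
tcp_rot: [-2.199, -2.243, 0.003]
wrist_force: [0.9, 0.4, 0.2]
width: 1.001
grip_force: 0.0
```

Emit:
step_arm(
  series=[0.002,0,0,0.02,0.002,0,0,0.02],
)

```text
time: 15.75
tool_pos: [0.4132, 0.1532, 0.1662]
tcp_rot: [-2.219, -2.223, 0.004]
wrist_force: [0.2, 0.7, 0.1]
width: 1.002
grip_force: 0.0
```

```bash
python3 -c "
from h import *
p,T=look('w6',['dropper','vial'])
goto(.412,.157,.034,0)
"
```

```text
dropper [322. 174.] 0.89 [0.4146 0.159 ]
   box [321. 183.  38.  51.] 0.91
vial [328. 263.] 0.94 [0.4221 0.0532]
   box [335. 287.  23.  60.] 0.74
pos [0.4143 0.1523 0.1671] ang -0.002 -> shift [ 0.0048 -0.0022  0.1331] turn -0.002
```

View pics/w6.png

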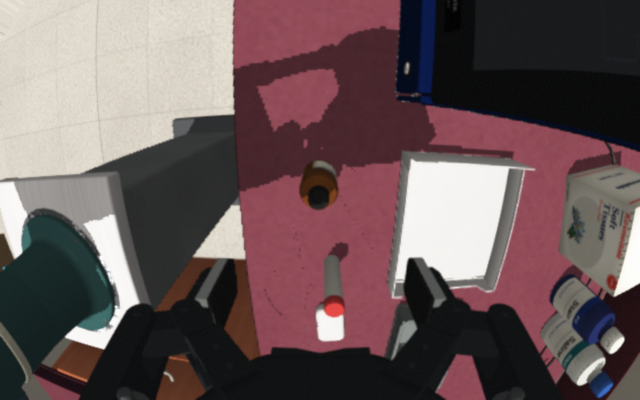

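The dropper's cap is at (318,197), the vial's red cap at (334,306), and the puck is behind it at (330,325).

```bash
python3 -c "
from h import *
p,T=wshot()
c=wonz(p,T,(318.5,196),.078);print(c, 'vialcap',wonz(p,T,(334,307),.09))
goto(.4135,(c[1]+.159)/2,.034,0)
"
```

```text
[0.4123 0.1595 0.078 ] vialcap [0.4258 0.059  0.09  ]
pos [0.4143 0.1524 0.1672] ang -0.002 -> shift [ 0.0068 -0.0008  0.1332] turn -0.002
```

Emit:
step_arm(
  series=[0.007,-0.001,0.03,0,0.007,-0.001,0.07,0,0.007,-0.001,0.105,0,0.007,-0.001,0.125,0,0.007,-0.001,0.133,0,0.007,-0.001,0.133,0],
)

```text
time: 16.8
tool_pos: [0.413, 0.1601, 0.0342]
tcp_rot: [-2.222, -2.22, 0.001]
wrist_force: [0.5, 0.5, 0.5]
width: 0.999
grip_force: 0.0
```

Emit:
step_arm(
  series=[0,0,0,0,0,0,0,0,0,0,0,0,0,0,0,0,0,0,0,0],
  gripper=0,
  newtons=30,
)

```text
time: 17.42
tool_pos: [0.4134, 0.1608, 0.035]
tcp_rot: [2.221, 2.221, 0.001]
wrist_force: [-0.9, 0.9, 6.4]
width: 0.392
grip_force: 31.1
```

Emit:
step_arm(
  series=[0,0,-0.02,0,0,0,-0.06,0,0,0,-0.1,0,0,0,-0.13,0,0,0,-0.13,0],
)

```text
time: 18.05
tool_pos: [0.415, 0.1612, 0.1668]
tcp_rot: [2.219, 2.22, 0.008]
wrist_force: [0.3, -0.2, 0.2]
width: 0.391
grip_force: 30.8
```

```bash
python3 -c "
from h import *
p,T=look('',['vial','dropper'])
goto(.549,-.123,.165,0)
"
```

```text
vial [320. 237.] 0.66 [0.4151 0.0951]
dropper [320. 238.] 0.9 [0.4153 0.0936]
   box [321. 273.  70. 121.] 0.6
pos [0.4116 0.1601 0.1623] ang 0.0 -> shift [-0.2831  0.1374 -0.0028] turn 0.0
```

Emit:
step_arm(
  series=[-0.047,0.023,0,0,-0.094,0.046,0,0,-0.142,0.069,0,0,-0.189,0.092,0,0,-0.236,0.115,0,0,-0.283,0.137,0.01,0,-0.283,0.137,0.05,0,-0.283,0.137,0.08,0],
)

```text
time: 19.3
tool_pos: [0.5485, -0.1231, 0.0811]
tcp_rot: [-2.221, -2.217, 0.003]
wrist_force: [-0.1, -0.0, -1.6]
width: 0.386
grip_force: 30.9
```

```bash
python3 -c "
from h import *
p,T=look('',['caddy'])
for _ in range(1): goto(.549,-.123,.039,0)
"
```

```text
caddy [322. 160.] 0.73 [ 0.5489 -0.0852]
   box [330. 156. 158. 220.] 0.89
pos [ 0.547  -0.1218  0.0809] ang -0.0 -> shift [-0.0013  0.0023  0.0419] turn -0.0
```

Emit:
step_arm(
  series=[-0.001,0.001,0.02,0,-0.001,0.001,0.035,0,-0.001,0.001,0.042,0,-0.001,0.001,0.042,0],
)

```text
time: 19.95
tool_pos: [0.5504, -0.1232, 0.0417]
tcp_rot: [-2.22, -2.221, 0.001]
wrist_force: [-0.2, -0.8, -0.6]
width: 0.391
grip_force: 30.9
```

Emit:
step_arm(
  series=[0,0,0,0,0,0,0,0,0,0,0,0,0,0,0,0],
  gripper=0.65,
)

```text
time: 20.45
tool_pos: [0.5511, -0.1235, 0.0426]
tcp_rot: [2.221, 2.221, 0.0]
wrist_force: [0.3, 0.3, 0.4]
width: 0.651
grip_force: 0.0
```

Emit:
step_arm(
  series=[0,0,-0.02,0,0,0,-0.06,0,0,0,-0.1,0,0,0,-0.125,0,0,0,-0.125,0],
)

```text
time: 21.08
tool_pos: [0.5529, -0.124, 0.1701]
tcp_rot: [2.218, 2.218, 0.005]
wrist_force: [-0.0, 0.1, -0.5]
width: 0.651
grip_force: 0.0
```

```bash
python3 -c "
from h import *
p,T=look('w7',['dropper','vial'])
goto(.424,.054,.165,0)
"
```

```text
dropper [318. 178.] 0.56 [ 0.5506 -0.124 ]
   box [318. 192.  43.  52.] 0.73
vial [198.  12.] 0.98 [0.4267 0.0586]
   box [181.  12.  52.  20.] 0.76
   box [316. 190.  40.  53.] 0.22
pos [ 0.5497 -0.1231  0.1652] ang -0.0 -> shift [ 0.1771 -0.1257  0.0008] turn -0.0
```

View pics/w7.png

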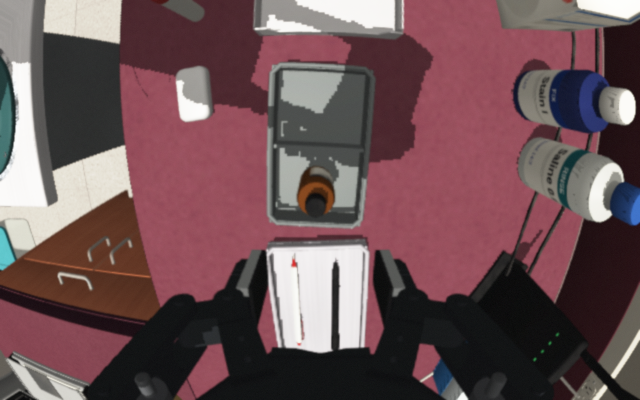

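The dropper stands in the caddy's near compartment at (317,195). The vial shows at the top left near (180,10). Next I'll go above the vial.

Emit:
step_arm(
  series=[0.04,-0.028,0,0,0.08,-0.056,0,0,0.12,-0.084,0,0,0.16,-0.112,0,0,0.177,-0.126,0,0,0.177,-0.126,0,0,0.177,-0.126,0,0],
  gripper=0.85,
)

```text
time: 22.2
tool_pos: [0.4251, 0.0532, 0.1668]
tcp_rot: [-2.221, -2.222, 0.001]
wrist_force: [0.8, -0.1, 0.5]
width: 0.848
grip_force: 0.0
```

```bash
python3 -c "
from h import *
p,T=look('w8',['vial'])
im=p['image'].astype(int);m=((im[...,0]>170)&(im[...,1]<70)&(im[...,2]<70)).astype(np.uint8)
n,_,st,ce=cv2.connectedComponentsWithStats(m)
for i in np.argsort(-st[1:,4])[:2]+1: print(st[i],ce[i],wonz(p,T,ce[i],.088))
goto(.424,.054,.040,0)
"
```

```text
vial [319. 178.] 0.98 [0.4229 0.0546]
   box [322. 193.  29.  50.] 0.87
[310 198  22  19 263] [319.5779 207.616 ] [0.424  0.0545 0.088 ]
pos [0.4255 0.0529 0.1671] ang -0.001 -> shift [ 0.0011 -0.0014  0.1271] turn -0.001
```

View pics/w8.png

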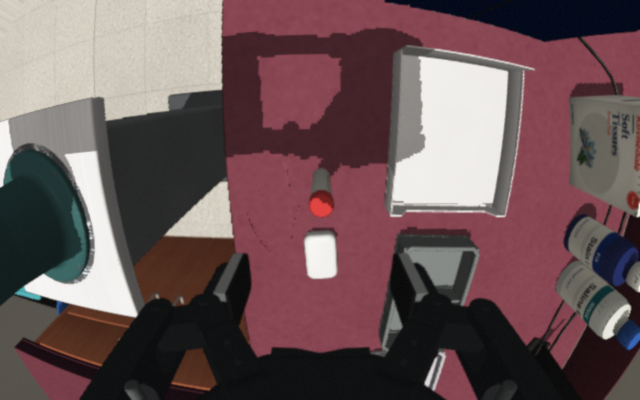

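The vial's red cap is at (320,208), giving (0.424, 0.0545). The barrel foot agrees with that.

Emit:
step_arm(
  series=[0.0015,-0.0017,0.03,0,0.0015,-0.0017,0.07,0,0.0015,-0.0017,0.11,0,0.0015,-0.0017,0.13,0,0.0015,-0.0017,0.137,0,0.0015,-0.0017,0.137,0],
  gripper=0.6,
)

```text
time: 23.1
tool_pos: [0.4235, 0.0547, 0.0303]
tcp_rot: [-2.222, -2.22, 0.001]
wrist_force: [-0.4, 1.2, -0.1]
width: 0.602
grip_force: 0.0
```

Emit:
step_arm(
  series=[0,0,0,0,0,0,0,0,0,0,0,0,0,0,0,0,0,0,0,0],
  gripper=0,
  newtons=25,
)

```text
time: 23.72
tool_pos: [0.4244, 0.0551, 0.0313]
tcp_rot: [2.22, 2.221, 0.002]
wrist_force: [-0.0, -0.8, 6.1]
width: 0.201
grip_force: 26.4
```

Emit:
step_arm(
  series=[0,0,-0.02,0,0,0,-0.06,0,0,0,-0.1,0,0,0,-0.135,0,0,0,-0.135,0],
)

```text
time: 24.35
tool_pos: [0.4256, 0.0553, 0.1684]
tcp_rot: [2.218, 2.219, 0.008]
wrist_force: [-0.0, 0.1, -1.1]
width: 0.199
grip_force: 26.1
```

```bash
python3 -c "
from h import *
p,T=look('w9',['vial','dropper'])
goto(.552,-.049,.165,0)
"
```

```text
vial [320. 235.] 0.8 [ 0.4256 -0.0095]
vial [448. 137.] 0.63 [0.5633 0.1023]
   box [320. 288.  51. 130.] 0.65
   box [427. 336.  13.  14.] 0.37
pos [0.4218 0.055  0.1635] ang 0.0 -> shift [-0.104   0.1302 -0.0019] turn 0.0
```

View pics/w9.png

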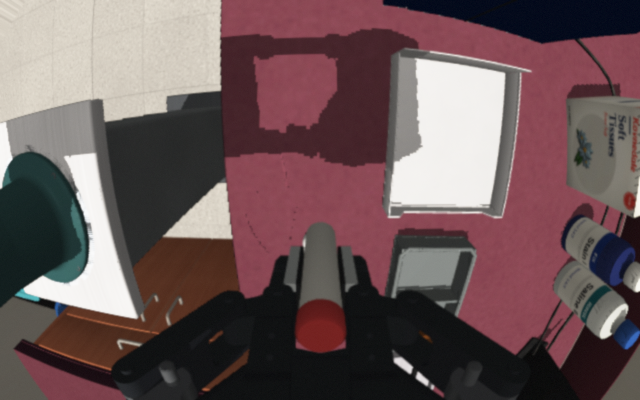

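The vial is held upright, with its cap at (321,322) and its foot at (319,230). I'll carry it to the caddy's other compartment.

Emit:
step_arm(
  series=[-0.035,0.043,0,0,-0.07,0.086,0,0,-0.104,0.129,0,0,-0.104,0.129,0.03,0,-0.104,0.129,0.07,0,-0.104,0.129,0.1,0,-0.104,0.129,0.1,0,-0.104,0.129,0.1,0],
)

```text
time: 25.6
tool_pos: [0.5525, -0.0489, 0.0655]
tcp_rot: [-2.221, -2.221, 0.0]
wrist_force: [-0.3, 0.9, -0.5]
width: 0.204
grip_force: 26.1
```

Emit:
step_arm(
  series=[0,0,0.015,0,0,0,0.023,0,0,0,0.027,0,0,0,0.027,0,0,0,0.027,0,0,0,0.027,0],
)

```text
time: 26.35
tool_pos: [0.5526, -0.049, 0.0387]
tcp_rot: [2.221, 2.221, 0.001]
wrist_force: [-0.4, -0.2, -0.2]
width: 0.204
grip_force: 26.1
```

Emit:
step_arm(
  series=[0,0,0.003,0,0,0,0.004,0,0,0,0.004,0,0,0,0.004,0],
)

```text
time: 26.85
tool_pos: [0.5522, -0.049, 0.0344]
tcp_rot: [-2.221, -2.221, 0.0]
wrist_force: [-0.6, -0.1, 1.9]
width: 0.2
grip_force: 26.1
```

Emit:
step_arm(
  series=[0,0,0,0,0,0,0,0,0,0,0,0,0,0,0,0],
  gripper=0.42,
)

```text
time: 27.35
tool_pos: [0.5522, -0.049, 0.0342]
tcp_rot: [2.221, 2.221, -0.0]
wrist_force: [0.6, -0.2, -0.4]
width: 0.421
grip_force: 0.0
```

Emit:
step_arm(
  series=[0,0,-0.015,0,0,0,-0.05,0,0,0,-0.1,0,0,0,-0.13,0,0,0,-0.13,0],
)

```text
time: 27.98
tool_pos: [0.5552, -0.0493, 0.1691]
tcp_rot: [2.217, 2.217, 0.008]
wrist_force: [0.3, 0.1, -0.3]
width: 0.422
grip_force: 0.0
```

```bash
python3 -c "
from h import *
p,T=look('w10',['vial','dropper','puck'])
goto(.424,-.03,.165,0)
"
```

```text
vial [314. 179.] 0.88 [ 0.5496 -0.0498]
   box [316. 195.  31.  51.] 0.9
   box [297. 330.  11.  40.] 0.48
dropper [316. 246.] 0.79 [ 0.5509 -0.1284]
   box [316. 261.  33.  57.] 0.67
puck [197. 163.] 0.69 [ 0.4234 -0.0309]
puck [317. 246.] 0.34 [ 0.553  -0.1284]
   box [195. 165.  39.  56.] 0.62
pos [ 0.5511 -0.0488  0.1626] ang -0.0 -> shift [ 0.0188 -0.1271 -0.002 ] turn -0.0
```

View pics/w10.png

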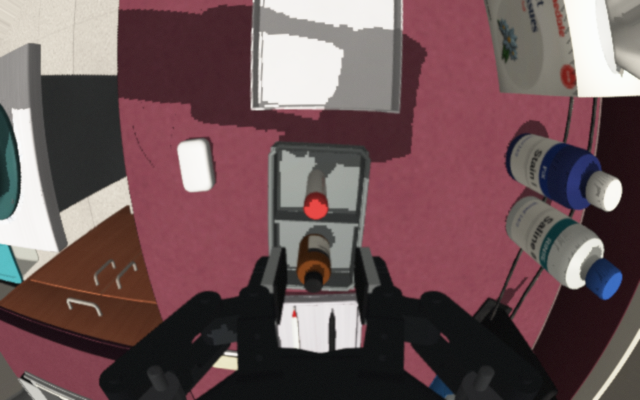

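The vial stands in the far compartment at (316,200) and the dropper in the near one at (315,262). The puck is at (196,165), giving (0.423,-0.031).

Emit:
step_arm(
  series=[0.006,-0.045,0,0,0.012,-0.09,0,0,0.018,-0.128,0.02,0,0.018,-0.128,0.07,0,0.018,-0.128,0.11,0,0.018,-0.128,0.11,0,0.018,-0.128,0.11,0],
  gripper=1,
)

```text
time: 29.2
tool_pos: [0.4249, -0.031, 0.055]
tcp_rot: [2.221, 2.221, 0.0]
wrist_force: [-0.1, 0.0, 0.4]
width: 0.998
grip_force: 0.0
```

```bash
python3 -c "
from h import *
p,T=look('w11',['puck','card_tray'])
goto(.4235,-.031,.006,0)
"
```

```text
puck [320. 221.] 0.59 [ 0.4242 -0.0311]
card_tray [516.  43.] 0.96 [0.5649 0.1035]
card_tray [481. 240.] 0.47 [ 0.5515 -0.0491]
   box [515.  84. 174. 167.] 0.61
   box [518. 276.  89.  89.] 0.44
pos [ 0.4257 -0.0312  0.0558] ang 0.0 -> shift [ 0.0002 -0.0024  0.0498] turn 0.0
```

View pics/w11.png

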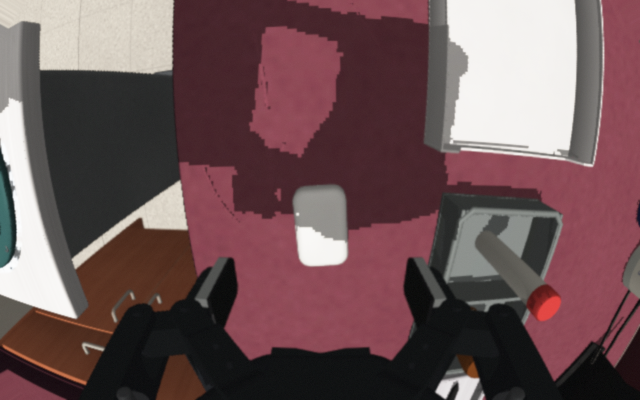

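The puck sits centred between the fingers at (321,225). I'll grasp it.

Emit:
step_arm(
  series=[0,-0.002,0.025,0,0,-0.002,0.042,0,0,-0.002,0.05,0,0,-0.002,0.05,0,0,-0.002,0.05,0],
)

```text
time: 30.08
tool_pos: [0.4231, -0.0311, 0.005]
tcp_rot: [2.221, 2.221, 0.001]
wrist_force: [0.2, -0.1, -0.2]
width: 1.004
grip_force: 0.0
```

Emit:
step_arm(
  series=[0,0,0,0,0,0,0,0,0,0,0,0,0,0,0,0,0,0,0,0],
  gripper=0,
  newtons=30,
)

```text
time: 30.7
tool_pos: [0.4226, -0.031, 0.0049]
tcp_rot: [2.221, 2.221, 0.001]
wrist_force: [-1.7, 1.0, 4.9]
width: 0.377
grip_force: 29.9
```

Emit:
step_arm(
  series=[0,0,-0.03,0,0,0,-0.08,0,0,0,-0.13,0,0,0,-0.15,0,0,0,-0.15,0],
)

```text
time: 31.32
tool_pos: [0.4237, -0.0311, 0.1561]
tcp_rot: [2.219, 2.219, 0.004]
wrist_force: [-0.5, 0.5, -0.7]
width: 0.379
grip_force: 30.3
```

```bash
python3 -c "
from h import *
p,T=look('',['card_tray'])
goto(.566,.106,.16,0)
"
```

```text
card_tray [459.  56.] 0.67 [0.5636 0.1028]
   box [464.  71. 136. 140.] 0.71
pos [ 0.4209 -0.0308  0.1526] ang -0.0 -> shift [ 0.1368  0.1451 -0.0078] turn -0.0
```

Emit:
step_arm(
  series=[0.04,0.048,0,0,0.08,0.096,0,0,0.12,0.143,0,0,0.121,0.143,0.03,0,0.121,0.143,0.08,0,0.121,0.143,0.12,0,0.121,0.143,0.138,0,0.121,0.143,0.138,0],
)

```text
time: 32.48
tool_pos: [0.5632, 0.0897, 0.0139]
tcp_rot: [-2.219, -2.219, 0.006]
wrist_force: [0.5, -0.9, -0.1]
width: 0.381
grip_force: 30.4
```

Emit:
step_arm(
  series=[0,0,0.003,0,0,0,0.004,0,0,0,0.004,0],
)

```text
time: 32.85
tool_pos: [0.5662, 0.0901, 0.0136]
tcp_rot: [2.221, 2.22, 0.003]
wrist_force: [0.1, -0.8, -1.3]
width: 0.379
grip_force: 30.4
```

Emit:
step_arm(
  series=[0,0,0.003,0,0,0,0.005,0,0,0,0.005,0,0,0,0.005,0],
)

```text
time: 33.35
tool_pos: [0.5652, 0.09, 0.0072]
tcp_rot: [-2.221, -2.221, 0.0]
wrist_force: [0.5, 0.0, -0.8]
width: 0.38
grip_force: 30.4
```

Emit:
step_arm(
  series=[0,0,0,0,0,0,0,0,0,0,0,0,0,0,0,0],
  gripper=0.6,
)

```text
time: 33.85
tool_pos: [0.5653, 0.09, 0.0073]
tcp_rot: [2.221, 2.221, 0.0]
wrist_force: [0.3, 0.0, 1.5]
width: 0.602
grip_force: 0.0
```

Emit:
step_arm(
  series=[0,0,-0.03,0,0,0,-0.08,0,0,0,-0.13,0,0,0,-0.17,0,0,0,-0.17,0,-0.02,-0.05,-0.17,0,-0.02,-0.1,-0.17,0,-0.02,-0.1,-0.17,0],
)

```text
time: 34.85
tool_pos: [0.4602, 0.0696, 0.1744]
tcp_rot: [-2.219, -2.219, 0.007]
wrist_force: [0.0, -0.3, -0.3]
width: 0.596
grip_force: 0.0
```

```bash
python3 -c "
from h import *
p,T=look('w12',['puck','vial','dropper'])
t=viewer.read_camera('top')
for l in ['seal_tray','marker','pen']:
  for d in viewer.spot_point(t,l)[:2]: print(l,d['point'],onz(t,d['point'],0))
a=cv2.resize(p['image'],(480,300));b=cv2.resize(t['image'][130:290,140:500],(720,320))
c=np.zeros((600,720,3),np.uint8);c[:300-20,:480]=a[:280];c[280:]=b;save('fin',c)
"
```

```text
puck [419. 158.] 0.6 [0.5645 0.0921]
   box [422. 161.  37.  56.] 0.82
dropper [387. 321.] 0.43 [ 0.5494 -0.1292]
seal_tray [449.9, 240.4] [ 0.3979 -0.3124  0.    ]
seal_tray [441.2, 177.2] [ 0.5647 -0.2895  0.    ]
marker [441.1, 173.4] [ 0.5749 -0.2893  0.    ]
pen [440.1, 193.9] [ 0.5202 -0.2865  0.    ]
```

View pics/fin.png

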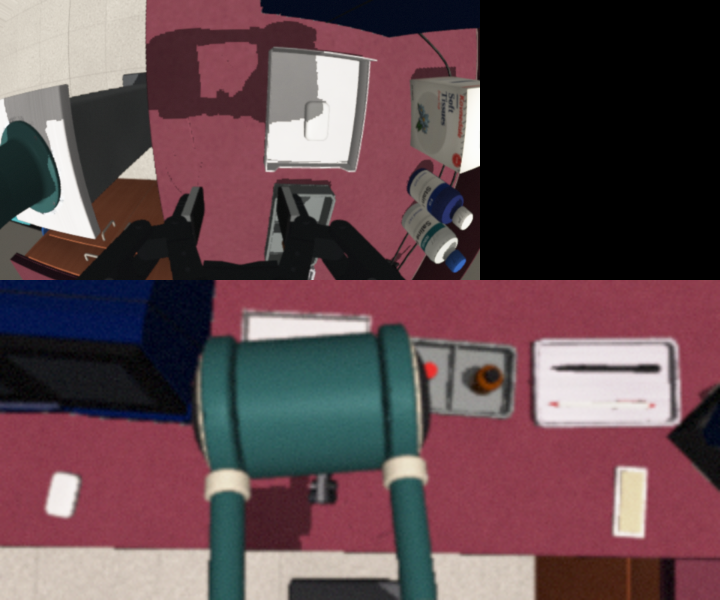

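The puck lies flat in the card tray at (316,120). The vial (430,370) and dropper (488,378) stand in separate compartments, the marker and pen are in the steel tray, and the seal tray hasn't moved. I'll hand it in.

```bash
python3 -c "
from h import *
print(job.finish_job())"
```

```text
the job is handed in; nothing more can be done
None
```

I handed the job in at about 35 s. The marker and pen lie flat in the steel tray, the dropper and vial stand in separate caddy compartments, the puck is flat in the card tray, and the seal tray was not touched.

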